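# Load the jar shaker and start it

### The arm

A 6-joint arm with a two-finger parallel gripper is mounted at the origin on the work surface. World frame = base frame: x ahead of the robot, y to its left, z up, the work surface at z = 0. Lengths are in mm, angles in rad, forces in N, time in s.
With the tool pointing down it reaches from about 350 to 875 mm from the base axis. Payload 4.2 kg.
Tool frame: the origin (TCP) lies at the very end of the fingers, on their centre line; the grasp point (between the pads) lies 19 mm behind it; z points along the fingers, y is the line along which they close (so a half turn about z gives the same grasp; the last joint's range is limited). The gripper opens to 85 mm and grips with 20 to 120 N. Pads are 22 mm wide; open, the fingers measure 114 mm over their backs; the gripper's body (76 mm by 85 mm) begins 54 mm behind the grasp point. The pads swing forward as they close: fully open they stand 13 mm farther back than shut.
Start: joints at [-0.959, 0.385, 0.008, 0, -1.194, -0.259], TCP at [215.969, -586.478, 231.312] pointing down, gripper open.
Joint ranges: [-3.14, 3.14], [-1.21, 2.06], [-1.07, 1.41], [-3.16, 2.05], [-2.99, -0.16], [-3.1, 3.1]. Speed limits (rad/s): [2.79, 2.79, 3.14, 3.14, 3.14, 3.14].

### API

Orientations are given as a unit quaternion [x, y, z, w].
In Python, from bench import read_state, get_image, get_calibration, job_done gives the robot as it stands.
- The arm moves only by the shell command python3 -m creep 'ROWS'. ROWS is a JSON object of lists of equal length, an entry for each row: "translation": the shift along the world's x, y, z in cm, a list of three; "delta_rot": the turn, a rotation vector about the world's x, y, z in degrees, a list of three; "hand": the finger opening in cm, from 0 to 8.54. A call has 1 to 8 rows; each row is the pose to reach, as a shift and turn from the pose commanded when the call began; what a row does not reach only later rows make up. A row lasts 1/8 s, in which the tool goes at most 62.5 mm and 10.7 degrees, less where a joint would pass 70% of its speed; a pose out of reach is approached as far as the arm can. A call with a gripper value outside its range is refused whole. The fingers move at their own pace and stop on an object; the grip force is fixed at half the most. Time passes only in rows, so rows that repeat a pose let the fingers close. It gives the time, the measured TCP pose, the force, the opening and the grip force at its end, in the units of the state.
- read_state(): the state, without advancing time (a new reading comes with each control period).
- get_image(name): name is "scene" or "side" or "wrist"; returns (picture, depth): 480x640x3 uint8, red, green, blue; 480x640 float32, mm along the optical axis (not along the pixel's ray), 0 where there is no reading.
- get_calibration(name): a dict with "intrinsics" (3x3 intrinsics, pixels), "dist" ([k1, k2, p1, p2, k3] as OpenCV has them; the pictures are not rectified), "xyz" and "attitude" of the camera in the world. Camera axes: x right, y down, z forward; pixel columns grow to the right and rows downward; lengths in mm; the calibration is good to about 2 mm. A picture is of the moment at which its call begins: read the wrist's pose just before it. get_calibration takes no time and is no camera call; for the wrist camera it gives the pose at the moment of the call.
- job_done(): hands the job in; it is judged then, once.
The state is a dict: "clock": time; "joints": joint angles; "joint_vel": joint speeds; "joint_efforts": joint torques, N m; "position": TCP position; "ee_rot": TCP orientation; "contact_force": force on the tool from outside, world axes, zero at the start; "wrist_torque": the same for the moment, N m; "gripper_width": finger opening in mm; "grasp_force": force on a finger pad.
Only numpy, scipy, OpenCV 4.12 (cv2) and the standard library are available. Lean on these libraries where they do the work, as an engineer would, in place of code of your own. Each camera call takes 0.05 s, during which the arm holds its last target. There are 200 camera calls.

### The job

Two paint jars are to be shaken together. Push the yellow jar along the shaker's lane up to the rubber stop, bring the red jar from the bench, set it down upright on the shaker's deck in front of the lane and let go, and push it in from behind, so that both stand in single file, yellow against the stop and red against yellow. Only then twist the orange spring-loaded start knob clockwise all the way to its stop and let it spring back; leave everything else on the bench where it is.

Things in the scene. Friction and masses are not known exactly. Their poses are not given: they have to be found in the camera images.
- mixer: jar shaker fixed to the bench, its place varies. Origin: centre of its underside, at bench height. Aluminium deck 160 (x) x 440 (y) mm, top 12 mm above the bench. The lane runs along its +y, middle at x = 0, from the open deck (y = -220 to -96 mm) to the rubber stop (y = 80 mm). Green control box with the knob at y = 86 to 220 mm, x = -75 to 75 mm, top 75 mm above the bench.
- lane_stop (a point): on the shaker: foot of the rubber stop's face, in the middle of the lane, at deck height (axes as mixer). The steel rails, two bars each side 64 mm apart inside, tops 68 mm above the bench, run from this stop back to 146 mm before it; flared ends reach 176 mm before it and 50 mm either side of the lane's middle. Posts outside the rails reach 52 mm either side, 68 mm above the bench.
- set_down (a point): on the shaker: a point on the deck's top on the thin grey pad in front of the lane, in line with it, 205 mm before the stop (axes as mixer)
- knob_grip (a point): middle of the start knob's orange bar grip, on its upright axis, 106 mm above the bench; turns with the knob. Bar 64 mm long (this point's x; parallel to the shaker's x at rest), 18 mm thick (y), 32 mm high (16 mm above and below this point), on a steel collar 48 mm across and 15 mm high on the control box.
- start_knob (a joint): angle of the start knob: 0 at rest, grows as it is turned clockwise seen from above, stop at 1.2 rad; a spring (0.035 N m at rest to 0.155 N m at the stop) turns it back to 0 when let go
- jar_yellow: paint jar with yellow lid and yellow body with a white band, standing in the lane between the rails, 30 to 100 mm short of the stop: 58 mm across, 80 mm high (lid 54 mm across, top 16 mm), about 0.3 kg; origin: centre of its underside, z up
- jar_red: the same kind of jar in red, standing on the bench to the robot's right among the blue and the green one; same sizes and origin
- jar_blue: the same kind of jar in blue, a bystander on the bench; same sizes and origin
- jar_green: the same kind of jar in green, a bystander on the bench; same sizes and origin
- figure_a: painted figure in a blue robe, 104 mm high, 52 mm across, bystander beyond the shaker; origin: centre of its underside
- figure_b: painted figure in a brick-red robe, 104 mm high, 52 mm across, bystander beyond the shaker; origin: centre of its underside
- water_cup: white plastic cup, 72 mm across, 85 mm high, bystander beyond the shaker; origin: centre of its underside
- thinner: steel can, 70 mm across, 140 mm high, bystander beyond the jars; origin: centre of its underside
- palette: white palette plate, 130 mm across, 14 mm high, bystander beyond the shaker; origin: centre of its underside
- brush_a: paint brush, 200 mm long, orange handle, lying to the left of the shaker, bystander; origin: middle of its underside
- brush_b: paint brush, 180 mm long, wooden handle, lying to the left of the shaker, bystander; origin: middle of its underside
Mind the look-alikes: they are no part of the job. What is shaped like the jar_yellow but pink is not meant.

How it is judged:
By the outcome, as a careful person would: the job done as asked, in the order asked, and still so for the second after the job is handed in, with the robot touching nothing.
It also fails if it takes over 67 s, if anything falls off the work surface, if the arm or the gripper's body presses on something with over 40 N, if the wrist force passes 120 N, or if a joint passes its speed limit or range.

## Working session

There is one attempt and no reset: what is moved stays moved. The work goes in short steps, Python scripts to look and compute and a shell command to move; the robot and the scene stay as the last step left them, time stands still between calls to the robot, and variables do not carry over. Pictures are saved under pics/ and viewed, at most 10 in all, crops included, and the job is handed in when it is done.

```bash
ls; mkdir -p pics; cat > h.py <<'E'
import numpy as np, cv2
from scipy.spatial.transform import Rotation as R
from bench import *
def cal(n):
    c=get_calibration(n); a=np.array(c["attitude"],float)
    Rm=R.from_quat(a).as_matrix() if a.size==4 else a.reshape(3,3)
    return np.array(c["intrinsics"],float).reshape(3,3),np.array(c["dist"],float),np.array(c["xyz"],float),Rm
def ray(c,uv):
    K,d,t,Rm=c; p=cv2.undistortPoints(np.array(uv,np.float64).reshape(-1,1,2),K,d).reshape(-1,2)
    return t,np.c_[p,np.ones(len(p))]@Rm.T
def plane(c,uv,z):
    t,r=ray(c,uv); return t+r*((z-t[2])/r[:,2:3])
def pts(c,uv,dep):
    t,r=ray(c,uv); return t+r*np.array(dep).reshape(-1,1)
E
python3 - <<'E'
from h import *
for n in("scene","side"):
    im,d=get_image(n); cv2.imwrite(f"pics/{n}0.png",im[:,:,::-1]); np.savez(f"pics/{n}0.npz",im=im,d=d)
    print(get_calibration(n))
print(read_state())
E
```

```text
pics
{'intrinsics': array([[526.00297426,   0.        , 317.69432222],
       [  0.        , 526.00297426, 229.45786118],
       [  0.        ,   0.        ,   1.        ]]), 'dist': array([-0.06790205,  0.        ,  0.        ,  0.        ,  0.        ]), 'xyz': array([1048.54922166,  279.39453875,  989.88689029]), 'attitude': array([ 0.48760107,  0.82545994, -0.2421851 , -0.14902172])}
{'intrinsics': array([[484.64854502,   0.        , 327.49272388],
       [  0.        , 484.64854502, 239.6070905 ],
       [  0.        ,   0.        ,   1.        ]]), 'dist': array([0.02565879, 0.        , 0.        , 0.        , 0.        ]), 'xyz': array([ 292.28330211, 1013.90416071,  859.03684706]), 'attitude': array([-0.11956806,  0.88164298, -0.45312395,  0.05556813])}
{'clock': 0.1, 'joints': array([-9.59390365e-01,  3.85475061e-01,  6.75734293e-03, -4.01784738e-04,
       -1.19399725e+00, -2.58618116e-01]), 'joint_vel': array([ 0.00055305, -0.00152887,  0.00214666,  0.00215021, -0.00165764,
       -0.00198741]), 'joint_efforts': array([-2.15179812e-04, -3.93320167e+01,  1.88930494e+01,  4.19799238e+00,
       -2.59039683e-03,  9.95903946e-06]), 'position': array([ 215.78604585, -586.01410058,  230.33666091]), 'ee_rot': array([-1.75407569e-01,  9.84495419e-01,  9.48664842e-04, -2.34940586e-04]), 'contact_force': array([ 0.19663557,  0.33999662, -0.84818266]), 'wrist_torque': array([-0.00583264, -0.01604364,  0.03207063]), 'grasp_force': 0.0, 'gripper_width': 85.44535418082671}
```

View pics/scene0.png

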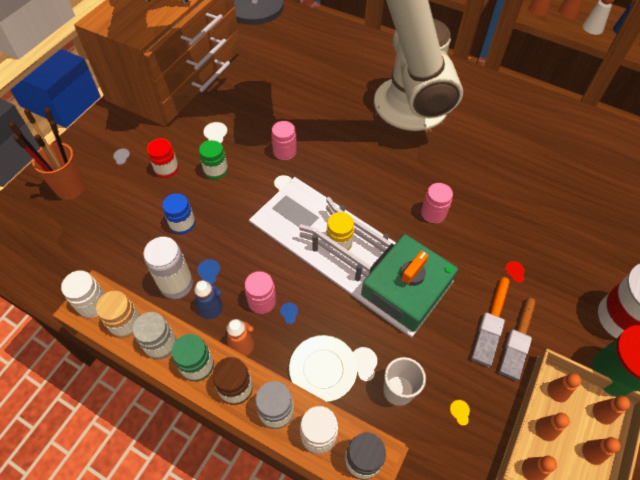

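View pics/side0.png

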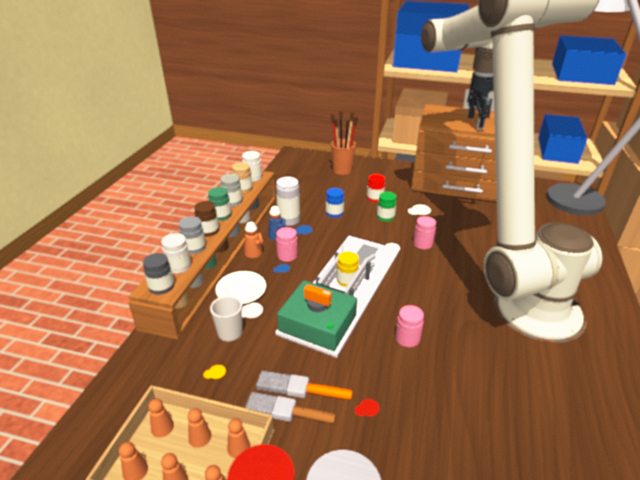

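The scene view shows red at (162,157), green at (212,158), blue at (178,213) and yellow in the lane at (341,228). There are pink look-alikes at (284,140), (437,203) and (260,293). The green box is at (410,280) with the orange knob at (415,265), and the grey pad is at (295,211). Next I'll measure these.

```bash
cat > m.py <<'E'
from h import *
def hsvmask(im,lo,hi,s=110,v=60):
    h=cv2.cvtColor(im,cv2.COLOR_RGB2HSV)
    m=((h[...,0]>=lo)&(h[...,0]<=hi)) if lo<=hi else ((h[...,0]>=lo)|(h[...,0]<=hi))
    return (m&(h[...,1]>s)&(h[...,2]>v)).astype(np.uint8)
def top(n,im,d,lo,hi,box,z0,z1,s=110,v=60):
    """world xyz of masked pixels with depth-derived height between z0,z1"""
    c=cal(n); m=hsvmask(im,lo,hi,s,v); x0,y0,x1,y1=box
    k=np.zeros_like(m); k[y0:y1,x0:x1]=1
    vs,us=np.nonzero((m&k)&(d>0)); P=pts(c,np.c_[us,vs],d[vs,us])
    q=(P[:,2]>z0)&(P[:,2]<z1); return P[q],np.c_[us,vs][q]
def circ(P):
    return cv2.minEnclosingCircle(P[:,:2].astype(np.float32))
E
python3 - <<'E'
from m import *
B={"scene":dict(red=(0,176,5,(140,135,185,180)),green=(1,55,80,(195,138,230,180)),blue=(2,105,125,(160,190,200,235)),yellow=(3,20,35,(320,205,362,255)),box=(4,60,90,(355,230,465,335)),knob=(5,5,18,(395,245,435,285))),
"side":dict(red=(0,176,5,(362,170,392,205)),green=(1,55,80,(372,190,402,222)),blue=(2,105,125,(322,185,350,218)),yellow=(3,20,35,(332,248,364,290)),box=(4,60,90,(270,280,365,350)),knob=(5,3,18,(300,280,336,310)))}
Z=dict(red=80,green=80,blue=80,yellow=92,box=75,knob=122)
for n in B:
    f=np.load(f"pics/{n}0.npz"); im,d=f["im"],f["d"]
    for k,(_,lo,hi,b) in B[n].items():
        P,uv=top(n,im,d,lo,hi,b,Z[k]-8,Z[k]+8)
        if len(P)<5: print(n,k,len(P)); continue
        Q=plane(cal(n),uv,Z[k])
        if k in("box","knob"): print(n,k,len(P),cv2.minAreaRect(Q[:,:2].astype(np.float32)),"z",np.median(P[:,2]))
        else: print(n,k,len(P),circ(Q),Q[:,:2].mean(0).round(1),"z",np.median(P[:,2]))
f=np.load("pics/scene0.npz"); im=f["im"]; 
g=cv2.cvtColor(im,cv2.COLOR_RGB2HSV); print(im[211,295],im[200,270],g[211,295])
m=(im.max(2)<190)&(im.min(2)>90)&(g[...,1]<50); k=np.zeros(m.shape,bool); k[190:232,270:322]=1
cs,_=cv2.findContours((m&k).astype(np.uint8),0,1)
c=max(cs,key=cv2.contourArea); print("pad",cv2.minAreaRect(plane(cal("scene"),c.reshape(-1,2),12)[:,:2].astype(np.float32)))
a=cv2.resize(im[110:345,110:470],None,fx=2.2,fy=2.2,interpolation=cv2.INTER_CUBIC); cv2.imwrite("pics/crop1.png",a[:,:,::-1])
E
```

```text
scene red 341 ((508.3477783203125, -425.9892883300781), 29.765596389770508) [ 506.3 -424.7] z 77.64796804507432
scene green 335 ((450.77545166015625, -316.5484924316406), 28.86532211303711) [ 451.8 -317. ] z 78.52432477510547
scene blue 432 ((616.135498046875, -293.21270751953125), 30.04084014892578) [ 616.3 -294.3] z 78.31760914264845
scene yellow 477 ((496.1522521972656, 39.37581253051758), 28.699676513671875) [495.9  39.6] z 90.55401909587249
scene box 3523 ((528.1500854492188, 215.20016479492188), (131.87847900390625, 146.99667358398438), 79.74531555175781) z 73.48268924627837
scene knob 279 ((528.588623046875, 215.8435516357422), (18.976041793823242, 66.61233520507812), 79.64108276367188) z 120.1373979127967
side red 124 ((500.52740478515625, -420.42156982421875), 32.830570220947266) [ 502.5 -421.1] z 78.45188392861871
side green 131 ((444.7698974609375, -311.2911682128906), 31.493144989013672) [ 447.7 -312.5] z 78.63174529768287
side blue 133 ((612.4042358398438, -288.99114990234375), 32.57294845581055) [ 613.  -290.8] z 78.41728073476486
side yellow 233 ((492.7481994628906, 45.38741683959961), 29.283512115478516) [491.9  45.1] z 90.85197278495616
side box 1837 ((520.7891845703125, 220.41510009765625), (138.4903564453125, 147.37686157226562), 79.57905578613281) z 74.0000356121875
side knob 173 ((523.0798950195312, 220.6267547607422), (24.177541732788086, 66.10307312011719), 79.18556213378906) z 120.16907364438975
[165 153 149] [239 223 216] [  8  25 165]
pad ((474.2709045410156, -78.03587341308594), (112.29290008544922, 50.98939514160156), 79.98558807373047)
```

View pics/crop1.png

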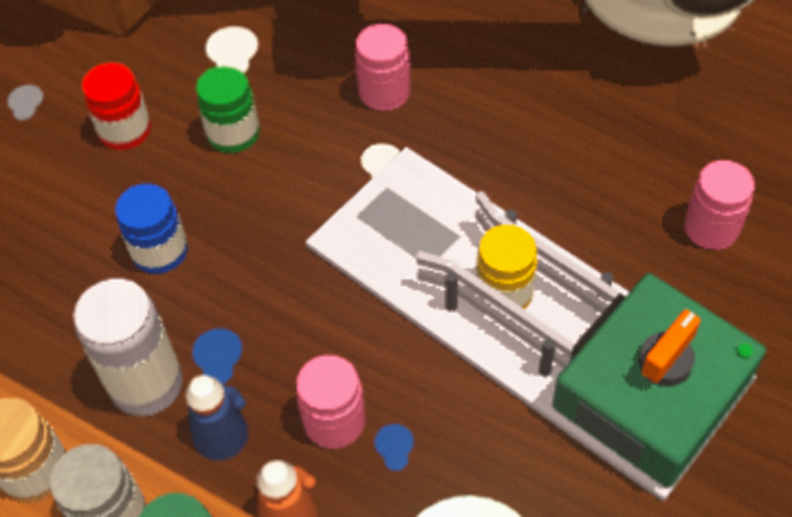

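In the enlarged crop, the candidates for the jar to fetch are red (162,157), green (212,158), blue (178,213) and the pinks. The one with the red lid at (162,157) is jar_red. For the jar in the lane, the pinks stand off the shaker, so the yellow at (341,228) between the rails is jar_yellow. The two cameras disagree by about 5 mm, so I'll take a wrist look over the lane to refine.

```bash
python3 -m creep '{"translation":[[2.3,5.2,1],[4.6,10.4,2],[6.9,15.6,3],[9.2,20.8,4],[11.5,26,5],[13.8,31.2,6],[16.1,36.4,7],[18.4,41.6,8]],"delta_rot":[[0,0,7.4],[0,0,14.8],[0,0,22.2],[0,0,29.6],[0,0,37],[0,0,44.4],[0,0,51.8],[0,0,59.2]],"hand":[1.5,1.5,1.5,1.5,1.5,1.5,1.5,1.5]}'; python3 -m creep '{"translation":[[2.6,5.2,0],[5.2,10.4,0],[7,14.5,0],[7,14.5,0]],"delta_rot":[[0,0,0],[0,0,0],[0,0,0],[0,0,0]],"hand":[1.5,1.5,1.5,1.5]}'
python3 - <<'E'
from h import *
c=cal("wrist"); im,d=get_image("wrist"); print(c[2],c[3]); cv2.imwrite("pics/w1.png",im[:,:,::-1]); np.savez("pics/w1.npz",im=im,d=d,K=c[0],dist=c[1],t=c[2],R=c[3])
E
```

```text
clock: 1.1
position: [400.1, -168.6, 311.5]
ee_rot: [-0.641, 0.768, 0.0, 0.0]
contact_force: [0.5, 0.0, 1.1]
gripper_width: 14.7
grasp_force: 0.0
clock: 1.6
position: [470.6, -23.1, 310.5]
ee_rot: [-0.64, 0.768, 0.0, -0.001]
contact_force: [0.4, -0.2, 0.3]
gripper_width: 15.1
grasp_force: 0.0
[ 456.58787712 -105.3831695   453.64706371] [[-9.83791898e-01  1.69784146e-01  5.76788110e-02]
 [ 1.79311803e-01  9.29912688e-01  3.21106946e-01]
 [ 8.82610468e-04  3.26244903e-01 -9.45284869e-01]]
```

View pics/w1.png

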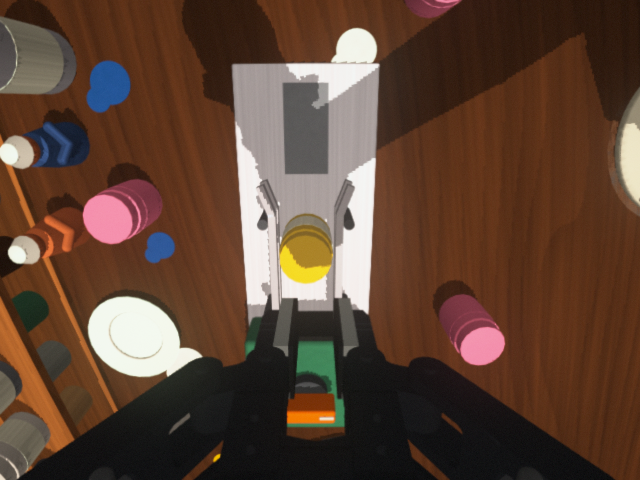

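The wrist view shows the yellow lid at (305,258), the pad at (306,128), the rail mouth at about (262,185) and (350,185), and the knob bar at (311,408).

```bash
cat > w.py <<'E'
from m import *
f=np.load("pics/w1.npz"); im,d=f["im"],f["d"]; c=(f["K"],f["dist"],f["t"],f["R"])
def sel(lo,hi,b,z,s=110,v=60):
    m=hsvmask(im,lo,hi,s,v); vs,us=np.nonzero(m[b[1]:b[3],b[0]:b[2]]); vs+=b[1]; us+=b[0]
    P=pts(c,np.c_[us,vs],d[vs,us]); q=abs(P[:,2]-z)<6; return P[q],plane(c,np.c_[us,vs][q],z)
P,Q=sel(18,35,(275,205,340,290),92); print("yellow",circ(Q),np.median(P[:,2]),len(P))
P,Q=sel(3,18,(280,385,345,430),122); print("knob",cv2.minAreaRect(Q[:,:2].astype(np.float32)),len(P))
b=np.zeros(im.shape[:2],np.uint8); b[75:182,275:335]=1
m=((im.max(2)<105)&b.astype(bool)).astype(np.uint8); print(im[128,306],im[200,306],im[90,260])
k=max(cv2.findContours(m,0,1)[0],key=cv2.contourArea); r=plane(c,k.reshape(-1,2),12)[:,:2]; print("pad",cv2.minAreaRect(r.astype(np.float32)),cv2.boundingRect(k))
# far deck end corners, mid
r=plane(c,[[234,65],[379,65]],12); print("deck end mid",r.mean(0),np.linalg.norm(r[0]-r[1]))
# rails by depth: points with z 60..72 near lane
vs,us=np.nonzero(d>0); P=pts(c,np.c_[us,vs],d[vs,us]); u=np.array([.181,.9835]); x=np.array([.9835,-.181]); o=np.array([496.8,67.3])
L=np.c_[(P[:,:2]-o)@x,(P[:,:2]-o)@u,P[:,2]]
for y in range(-60,10,15):
    q=(abs(L[:,1]-y)<7)&(L[:,2]>62)&(L[:,2]<72)&(abs(L[:,0])<48)
    a=L[q,0]; print(y,[ (t.min().round(1),t.max().round(1)) for t in (a[a<-25],a[a>25]) if len(t)])
E
python3 w.py
```

```text
yellow ((492.44830322265625, 36.42378616333008), 27.486059188842773) 92.63115263056261 2014
knob ((519.0477294921875, 210.7920684814453), (22.011707305908203, 54.103904724121094), 79.69942474365234) 674
[93 91 90] [166 156 154] [163 154 152]
pad ((471.00311279296875, -86.0672607421875), (98.6187515258789, 48.80154037475586), 79.59223937988281) (283, 83, 45, 91)
deck end mid [ 457.27938474 -152.89195587   12.        ] 156.54217583720867
-60 [(np.float64(-47.8), np.float64(-30.5)), (np.float64(33.6), np.float64(47.9))]
-45 [(np.float64(-38.3), np.float64(-25.6)), (np.float64(25.7), np.float64(41.6))]
-30 [(np.float64(-38.0), np.float64(-26.8)), (np.float64(29.7), np.float64(41.7))]
-15 [(np.float64(-38.3), np.float64(-30.4)), (np.float64(33.4), np.float64(41.2))]
0 [(np.float64(-38.6), np.float64(-30.6)), (np.float64(33.4), np.float64(41.6))]
```

```bash
python3 -m creep '{"translation":[[1.15,0.3,0],[1.15,0.3,-6],[1.15,0.3,-12],[1.15,0.3,-18],[1.15,0.3,-22],[1.15,0.3,-24.5],[1.15,0.3,-26.8],[1.15,0.3,-26.8]],"delta_rot":[[0,0,0],[0,0,0],[0,0,0],[0,0,0],[0,0,0],[0,0,0],[0,0,0],[0,0,0]],"hand":[1.5,1.5,1.5,1.5,1.5,1.5,1.5,1.5]}'
python3 -c "
import numpy as np
from bench import read_state
p=read_state()['position'][:2]-[498.4,67.0];print(p@[.181,.9835],p@[.9835,-.181])"
```

```text
clock: 2.65
position: [480.5, -23.7, 41.9]
ee_rot: [-0.638, 0.77, 0.001, -0.002]
contact_force: [-0.4, 0.1, -0.4]
gripper_width: 15.0
grasp_force: 0.0
-92.48145688977938 -1.142556027500142
```

```bash
python3 -m creep '{"translation":[[0.3,1.1,0],[0.5,2.1,0],[0.7,3.2,0],[0.9,4.2,0],[1.1,5.3,0],[1.3,6.3,0],[1.5,7.4,0],[1.7,8.4,0]],"delta_rot":[[0,0,0],[0,0,0],[0,0,0],[0,0,0],[0,0,0],[0,0,0],[0,0,0],[0,0,0]],"hand":[1.5,1.5,1.5,1.5,1.5,1.5,1.5,1.5]}'
python3 -m creep '{"translation":[[0.05,0.3,0],[0.1,0.6,0],[0.15,0.8,0],[0.2,1,0]],"delta_rot":[[0,0,0],[0,0,0],[0,0,0],[0,0,0]],"hand":[1.5,1.5,1.5,1.5]}'
python3 -c "
import numpy as np
from bench import read_state
p=read_state()['position'][:2]-[498.4,67.0];print(p@[.181,.9835],p@[.9835,-.181])"
```

```text
clock: 3.65
position: [498.5, 62.2, 43.3]
ee_rot: [-0.639, 0.769, 0.0, -0.0]
contact_force: [-0.7, -4.6, 3.5]
gripper_width: 14.5
grasp_force: 2.2
clock: 4.15
position: [500.3, 71.4, 43.2]
ee_rot: [-0.639, 0.769, 0.0, -0.0]
contact_force: [-0.5, -3.1, 2.1]
gripper_width: 15.2
grasp_force: 1.8
4.67703582561564 1.0349833489704598
```

```bash
for i in 1 2; do python3 -m creep '{"translation":[[0.04,0.2,0],[0.07,0.4,0],[0.07,0.4,0]],"delta_rot":[[0,0,0],[0,0,0],[0,0,0]],"hand":[1.5,1.5,1.5]}' | egrep 'pos|cont'; done
```

```text
position: [499.7, 73.0, 43.2]
contact_force: [-0.6, -12.3, 5.4]
position: [498.3, 73.4, 43.3]
contact_force: [-1.0, -25.2, 10.4]
```

```bash
python3 -m creep '{"translation":[[-0.4,-2,0],[-0.7,-4,0],[-0.7,-4,6],[-0.7,-4,12],[-0.7,-6,18],[-0.7,-10,22],[-0.7,-16,24],[-0.7,-22,24]],"delta_rot":[[0,0,0],[0,0,0],[0,0,0],[0,0,0],[0,0,0],[0,0,0],[0,0,0],[0,0,0]],"hand":[1.5,1.5,1.5,1.5,8.5,8.5,8.5,8.5]}'; python3 -m creep '{"translation":[[0,-6.2,0],[0,-12.4,0],[0,-18.6,0],[0,-24.8,0],[0,-30,0],[0,-32,0],[0,-32,0]],"delta_rot":[[0,0,0],[0,0,0],[0,0,0],[0,0,0],[0,0,0],[0,0,0],[0,0,0]],"hand":[8.5,8.5,8.5,8.5,8.5,8.5,8.5]}'
python3 - <<'E'
from m import *
c=cal("wrist"); im,d=get_image("wrist"); cv2.imwrite("pics/w2.png",im[:,:,::-1])
h=hsvmask(im,174,6,150,90); vs,us=np.nonzero(h&(d>0)); P=pts(c,np.c_[us,vs],d[vs,us]); q=(abs(P[:,2]-80)<6)&(abs(P[:,0]-504)<60)&(abs(P[:,1]+423)<60)
print(q.sum(),circ(plane(c,np.c_[us,vs][q],80)),np.c_[us,vs][q].mean(0))
h=hsvmask(im,18,35); 
im,d=get_image("scene"); c=cal("scene"); h=hsvmask(im,20,35); h[:, :300]=0;h[:,420:]=0;h[:190]=0;h[300:]=0
vs,us=np.nonzero(h&(d>0)); P=pts(c,np.c_[us,vs],d[vs,us]); q=abs(P[:,2]-92)<8; print("yellow",circ(plane(c,np.c_[us,vs][q],92)))
print(read_state()["position"])
E
```

```text
clock: 5.9
position: [496.1, -141.8, 285.8]
ee_rot: [-0.64, 0.769, -0.002, 0.003]
contact_force: [1.3, -0.1, -0.1]
gripper_width: 84.5
grasp_force: 0.0
clock: 6.78
position: [494.6, -461.9, 281.8]
ee_rot: [-0.638, 0.77, 0.001, 0.0]
contact_force: [-0.1, 0.5, 0.2]
gripper_width: 84.9
grasp_force: 0.0
2387 ((503.11981201171875, -430.73388671875), 27.700761795043945) [313.49141181 235.04733976]
yellow ((510.73089599609375, 112.5877685546875), 28.746768951416016)
[ 494.96998709 -460.09659354  282.88990409]
```

View pics/w2.png

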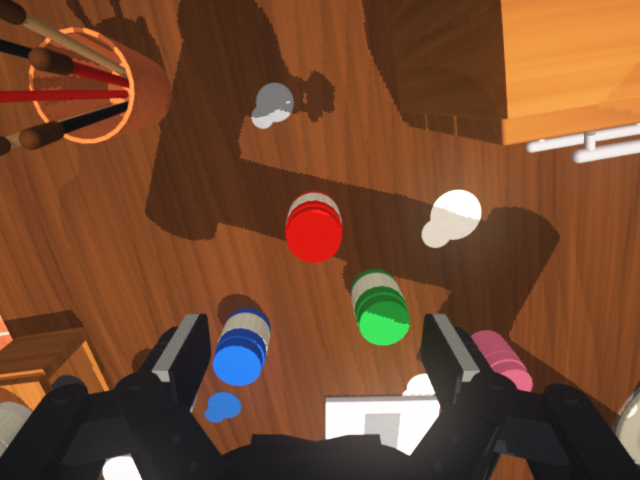

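Wrist view: red at (314,235), green (382,320), blue (240,360). Red stands clear for the fingers' line. The scene camera shows yellow moved 75 mm along the lane to the stop.

```bash
python3 -m creep '{"translation":[[0.8,3.05,0],[0.8,3.05,-6],[0.8,3.05,-12],[0.8,3.05,-17],[0.8,3.05,-21],[0.8,3.05,-24],[0.8,3.05,-25.8],[0.8,3.05,-25.8]],"delta_rot":[[0,0,0],[0,0,0],[0,0,0],[0,0,0],[0,0,0],[0,0,0],[0,0,0],[0,0,0]],"hand":[8.5,8.5,8.5,8.5,8.5,8.5,8.5,8.5]}'
python3 -m creep '{"translation":[[0,0,0],[0,0,0],[0,0,0],[0,0,0],[0,0,0],[0,0,0]],"delta_rot":[[0,0,0],[0,0,0],[0,0,0],[0,0,0],[0,0,0],[0,0,0]],"hand":[5,5,5,5,5,5]}'
```

```text
clock: 7.88
position: [502.7, -429.0, 24.6]
ee_rot: [-0.639, 0.769, 0.001, -0.0]
contact_force: [0.1, -0.3, 0.3]
gripper_width: 85.2
grasp_force: 0.0
clock: 8.62
position: [503.7, -430.5, 27.5]
ee_rot: [-0.639, 0.769, -0.001, 0.0]
contact_force: [-0.3, 1.2, 6.1]
gripper_width: 56.7
grasp_force: 65.1
```

```bash
python3 -m creep '{"translation":[[0,0,3],[0,0,8],[0,0,13],[-0.3,4,16],[-0.8,10,16],[-1.3,16,16],[-1.8,22,16],[-2.3,28,16]],"delta_rot":[[0,0,0],[0,0,0],[0,0,0],[0,0,0],[0,0,0],[0,0,0],[0,0,0],[0,0,0]],"hand":[5,5,5,5,5,5,5,5]}'; python3 -m creep '{"translation":[[-0.4,5,0],[-0.65,8.45,0],[-0.65,8.45,0],[-0.65,8.45,-4],[-0.65,8.45,-8],[-0.65,8.45,-11],[-0.65,8.45,-13],[-0.65,8.45,-13]],"delta_rot":[[0,0,0],[0,0,0],[0,0,0],[0,0,0],[0,0,0],[0,0,0],[0,0,0],[0,0,0]],"hand":[5,5,5,5,5,5,5,5]}'
python3 - <<'E'
from m import *
s=read_state(); print(s["position"],s["contact_force"])
im,d=get_image("side"); cv2.imwrite("pics/s2.png",cv2.resize(im[190:370,230:470],None,fx=3,fy=3)[:,:,::-1])
E
```

```text
clock: 9.62
position: [478.8, -148.0, 184.7]
ee_rot: [-0.638, 0.77, 0.001, 0.0]
contact_force: [0.6, 0.4, -3.7]
gripper_width: 56.6
grasp_force: 65.2
clock: 10.62
position: [471.8, -66.4, 53.7]
ee_rot: [-0.638, 0.77, 0.001, -0.002]
contact_force: [1.1, -0.3, -3.9]
gripper_width: 56.8
grasp_force: 65.4
[471.77044024 -66.35609112  53.6913304 ] [ 1.13367532 -0.26290533 -3.86747238]
```

View pics/s2.png

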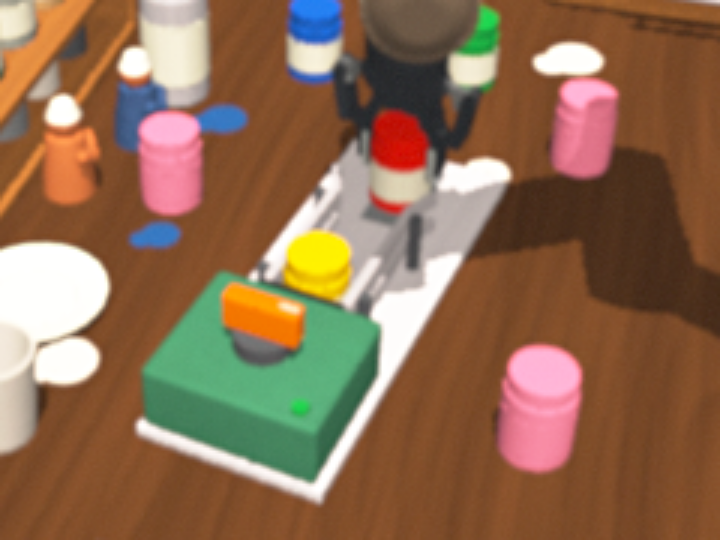

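The side crop shows the red jar at (400,160), upright and held just above the pad in line with the lane. Yellow at (318,265) is against the stop. Now I'll lower it.

```bash
python3 -m creep '{"translation":[[0.2,0,-0.5],[0.2,0,-1],[0.2,0,-1.2],[0.2,0,-1.2]],"delta_rot":[[0,0,0],[0,0,0],[0,0,0],[0,0,0]],"hand":[5,5,5,5]}'|egrep 'pos|cont'; python3 -m creep '{"translation":[[0,0,-0.15],[0,0,-0.15]],"delta_rot":[[0,0,0],[0,0,0]],"hand":[5,5]}' |egrep 'pos|cont'
```

```text
position: [475.3, -65.4, 43.3]
contact_force: [-0.3, -1.0, -4.1]
position: [475.3, -65.5, 41.8]
contact_force: [1.0, -0.2, -3.6]
```

```bash
for i in 1 2 3; do python3 -m creep '{"translation":[[0,0,-0.1],[0,0,-0.1]],"delta_rot":[[0,0,0],[0,0,0]],"hand":[5,5]}' |egrep 'pos|cont'; done
```

```text
position: [475.3, -65.5, 40.8]
contact_force: [0.3, -0.6, -3.9]
position: [475.3, -65.5, 39.7]
contact_force: [-0.4, -0.2, -3.5]
position: [475.4, -65.4, 39.4]
contact_force: [-3.1, 1.2, 4.0]
```

```bash
python3 -m creep '{"translation":[[0,0,0],[0,0,0],[0,0,0],[0,0,0.3],[0,0,2],[0,0,5],[0,0,9],[0,0,9]],"delta_rot":[[0,0,0],[0,0,0],[0,0,0],[0,0,0],[0,0,0],[0,0,0],[0,0,0],[0,0,0]],"hand":[8.5,8.5,8.5,8.5,8.5,8.5,8.5,8.5]}';python3 -m creep '{"translation":[[-1.1,-6,0],[-1.1,-6,0],[-1.1,-6,0],[-1.1,-6,0],[-1.1,-6,-4],[-1.1,-6,-7],[-1.1,-6,-8.8],[-1.1,-6,-8.8]],"delta_rot":[[0,0,0],[0,0,0],[0,0,0],[0,0,0],[0,0,0],[0,0,0],[0,0,0],[0,0,0]],"hand":[8.5,1.5,1.5,1.5,1.5,1.5,1.5,1.5]}'
python3 - <<'E'
from m import *
p=read_state()['position'][:2]-[498.4,67.0];print(p@[.181,.9835],p@[.9835,-.181])
for n,b in (("side",(300,190,420,330)),("scene",(260,160,400,260))):
    im,d=get_image(n); c=cal(n)
    for k,lo,hi in (("red",176,5),("yel",20,35)):
        h=hsvmask(im,lo,hi); z=np.zeros_like(h); z[b[1]:b[3],b[0]:b[2]]=1
        vs,us=np.nonzero(h&z&(d>0)); P=pts(c,np.c_[us,vs],d[vs,us]); q=abs(P[:,2]-92)<6; q&=abs(P[:,0]-490)<60
        if q.sum()>20: print(n,k,q.sum(),np.median(P[q,2]),circ(plane(c,np.c_[us,vs][q],92)))
E
```

```text
clock: 13.18
position: [477.7, -65.2, 132.1]
ee_rot: [-0.639, 0.769, -0.002, 0.003]
contact_force: [-0.1, 0.4, -1.0]
gripper_width: 84.6
grasp_force: 0.0
clock: 14.18
position: [463.6, -124.7, 39.5]
ee_rot: [-0.639, 0.769, 0.001, -0.001]
contact_force: [0.6, -0.9, 1.2]
gripper_width: 15.0
grasp_force: 0.0
-194.88552874176335 0.44676013183462143
side red 198 90.82138510514824 ((475.5970458984375, -58.32560348510742), 30.694442749023438)
side yel 251 90.91676731613836 ((506.1555480957031, 116.94869995117188), 29.65277862548828)
scene red 422 90.25759717538693 ((478.5288391113281, -62.34981918334961), 28.629886627197266)
scene yel 493 90.47131355274303 ((510.73089599609375, 112.5877685546875), 28.746768951416016)
```

```bash
python3 -m creep '{"translation":[[0.2,1.1,0],[0.4,2.2,0],[0.6,3.25,0],[0.8,4.3,0],[1.0,5.4,0],[1.2,6.5,0],[1.4,7.6,0],[1.6,8.65,0]],"delta_rot":[[0,0,0],[0,0,0],[0,0,0],[0,0,0],[0,0,0],[0,0,0],[0,0,0],[0,0,0]],"hand":[1.5,1.5,1.5,1.5,1.5,1.5,1.5,1.5]}'|egrep 'pos|cont';python3 -m creep '{"translation":[[0.15,0.9,0],[0.35,1.9,0],[0.5,2.8,0],[0.7,3.8,0],[0.8,4.4,0],[0.85,4.7,0]],"delta_rot":[[0,0,0],[0,0,0],[0,0,0],[0,0,0],[0,0,0],[0,0,0]],"hand":[1.5,1.5,1.5,1.5,1.5,1.5]}'|egrep 'pos|cont'
for i in 1 2; do python3 -m creep '{"translation":[[0.04,0.2,0],[0.07,0.4,0],[0.07,0.4,0]],"delta_rot":[[0,0,0],[0,0,0],[0,0,0]],"hand":[1.5,1.5,1.5]}' | egrep 'pos|cont'; done
```

```text
position: [480.3, -38.7, 41.3]
contact_force: [-0.5, -5.1, 5.0]
position: [488.7, 8.2, 40.9]
contact_force: [-0.1, -5.0, 4.8]
position: [489.4, 12.1, 40.8]
contact_force: [-1.4, -3.5, 2.4]
position: [490.0, 15.8, 40.8]
contact_force: [-0.3, -6.2, 3.7]
```

```bash
for i in 1 2; do python3 -m creep '{"translation":[[0.02,0.15,0],[0.04,0.3,0],[0.04,0.3,0]],"delta_rot":[[0,0,0],[0,0,0],[0,0,0]],"hand":[1.5,1.5,1.5]}' | egrep 'pos|cont'; done
```

```text
position: [489.0, 16.2, 40.8]
contact_force: [0.1, -17.8, 6.9]
position: [487.8, 16.6, 40.8]
contact_force: [0.1, -29.1, 10.3]
```

```bash
python3 -m creep '{"translation":[[-0.4,-2,0],[-0.9,-4.9,0],[-0.9,-4.9,5],[-0.9,-4.9,11],[-0.5,-3,17],[0,0,22],[1,5,26],[2,10,26.5]],"delta_rot":[[0,0,0],[0,0,0],[0,0,0],[0,0,0],[0,0,0],[0,0,0],[0,0,0],[0,0,0]],"hand":[1.5,1.5,1.5,1.5,5,5,8.5,8.5]}'; python3 -m creep '{"translation":[[0.4,2.5,0],[0.4,2.5,0],[0.4,2.5,0]],"delta_rot":[[0,0,0],[0,0,0],[0,0,0]],"hand":[8.5,8.5,8.5]}'
cat > look.py <<'E'
from m import *
import sys
c=cal("wrist"); im,d=get_image("wrist"); cv2.imwrite(sys.argv[1],im[:,:,::-1])
for k,lo,hi,z,s in (("knob",4,17,122,170),("red",175,3,92,150),("yel",20,35,92,110)):
    h=hsvmask(im,lo,hi,s,90); vs,us=np.nonzero(h&(d>0)); P=pts(c,np.c_[us,vs],d[vs,us]); q=(abs(P[:,2]-z)<6)&(abs(P[:,0]-510)<70)&(P[:,1]>0)&(P[:,1]<270)
    if q.sum()>20:
        Q=plane(c,np.c_[us,vs][q],z); print(k,q.sum(),circ(Q) if k!="knob" else cv2.minAreaRect(Q[:,:2].astype(np.float32)),np.c_[us,vs][q].mean(0),np.median(P[q,2]))
s=read_state(); print(s["position"],s["joints"])
E
python3 look.py pics/w3.png
```

```text
clock: 18.52
position: [512.7, 124.9, 309.5]
ee_rot: [-0.639, 0.769, -0.0, 0.005]
contact_force: [0.9, 0.5, -0.6]
gripper_width: 83.3
grasp_force: 0.0
clock: 18.9
position: [514.9, 147.2, 305.3]
ee_rot: [-0.639, 0.769, 0.0, -0.0]
contact_force: [-0.2, 0.5, -0.0]
gripper_width: 85.2
grasp_force: 0.0
knob 1158 ((524.3399658203125, 212.1163330078125), (19.617677688598633, 62.58212661743164), 79.45516967773438) [317.3955095  275.88428325] 122.3101901779549
red 2962 ((497.25732421875, 55.00627136230469), 26.88373374938965) [316.81363943  96.35617826] 92.57024758436859
yel 2630 ((507.4977722167969, 111.27063751220703), 27.225624084472656) [317.00684411 161.11825095] 92.51593819650842
[514.90014886 146.68358588 305.53541445] [ 5.80378087e-01  1.86110304e-01 -8.37308838e-02 -4.33890345e-04
 -1.30104001e+00 -7.65363989e-01]
```

View pics/w3.png

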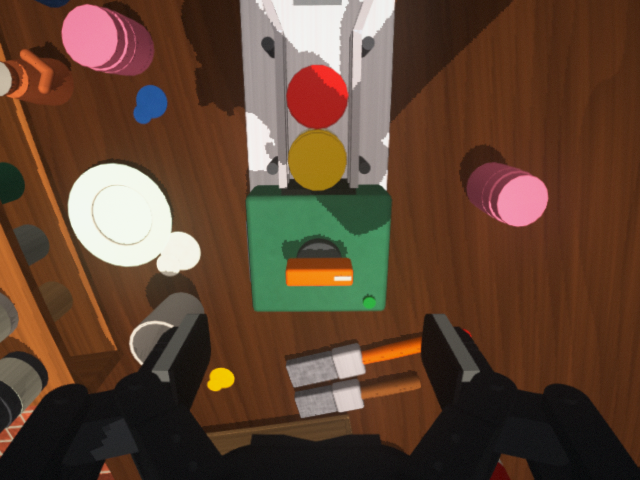

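Wrist view: red (317,96) sits touching yellow (317,161), which is at the stop, in single file between the rails. The measured spacing is 57 mm. The knob bar is at (318,273). Next is the knob.

```bash
python3 -m creep '{"translation":[[0.1,0.8,0],[0.3,1.6,0],[0.4,2.4,0],[0.5,3.2,0],[0.6,4,0],[0.7,4.8,0],[0.8,5.6,0],[0.95,6.5,0]],"delta_rot":[[0,0,10],[0,0,20],[0,0,30],[0,0,40],[0,0,50],[0,0,60],[0,0,70],[0,0,80]],"hand":[8.5,8.5,8.5,8.5,8.5,8.5,8.5,8.5]}'; python3 -m creep '{"translation":[[0,0,0],[0,0,-4],[0,0,-9],[0,0,-12.8],[0,0,-12.8]],"delta_rot":[[0,0,10],[0,0,10],[0,0,10],[0,0,10],[0,0,10]],"hand":[8.5,8.5,8.5,8.5,8.5]}'; python3 look.py pics/w4.png
```

```text
clock: 19.95
position: [524.7, 211.2, 305.9]
ee_rot: [0.984, -0.177, 0.0, -0.0]
contact_force: [1.1, -0.7, 1.1]
gripper_width: 84.4
grasp_force: 0.0
clock: 20.58
position: [523.0, 210.0, 175.1]
ee_rot: [0.996, -0.093, -0.003, 0.002]
contact_force: [-0.5, -1.6, 0.8]
gripper_width: 84.8
grasp_force: 0.0
knob 3042 ((526.224853515625, 214.23410034179688), (17.117521286010742, 63.74877166748047), 79.73578643798828) [307.96909928 258.03681788] 122.3364787748508
red 4847 ((498.75341796875, 56.154693603515625), 28.80569839477539) [553.85929441 240.75655044] 92.37415503419601
yel 5206 ((508.82611083984375, 112.47036743164062), 28.152368545532227) [469.08221283 241.39569727] 92.42580679603982
[524.70048422 211.07335935 177.70366394] [ 6.69201000e-01  3.29608770e-01 -2.18448369e-01  6.07168141e-04
 -1.02422630e+00  7.15768625e-01]
```

```bash
python3 -m creep '{"translation":[[0.05,0.2,-4],[0.05,0.2,-7],[0.05,0.2,-8],[0.05,0.2,-8]],"delta_rot":[[0,0,0],[0,0,0],[0,0,0],[0,0,0]],"hand":[8.5,8.5,8.5,8.5]}'; python3 -m creep '{"translation":[[0,0,0],[0,0,0],[0,0,0],[0,0,0],[0,0,0],[0,0,0],[0,0,0],[0,0,0]],"delta_rot":[[0,0,0],[0,0,0],[0,0,0],[0,0,0],[0,0,0],[0,0,0],[0,0,0],[0,0,0]],"hand":[1,1,1,1,1,1,1,1]}'
```

```text
clock: 21.12
position: [526.1, 214.4, 99.2]
ee_rot: [0.996, -0.092, 0.001, -0.001]
contact_force: [-0.1, -1.0, 0.3]
gripper_width: 85.1
grasp_force: 0.0
clock: 22.12
position: [525.1, 213.5, 98.5]
ee_rot: [0.996, -0.092, 0.0, 0.0]
contact_force: [-1.6, -3.2, 5.4]
gripper_width: 17.1
grasp_force: 60.2
```

Gripped. Now I'll twist it clockwise, which is negative about z.

```bash
python3 -m creep '{"translation":[[0,0,0],[0,0,0],[0,0,0],[0,0,0],[0,0,0],[0,0,0],[0,0,0],[0,0,0]],"delta_rot":[[0,0,-8],[0,0,-16],[0,0,-24],[0,0,-32],[0,0,-40],[0,0,-48],[0,0,-56],[0,0,-62]],"hand":[1,1,1,1,1,1,1,1]}'; python3 -c "
from bench import read_state as r;print(r()['wrist_torque'])"; python3 -m creep '{"translation":[[0,0,0],[0,0,0],[0,0,0],[0,0,0],[0,0,0]],"delta_rot":[[0,0,-3],[0,0,-5],[0,0,-6.5],[0,0,-8],[0,0,-8]],"hand":[1,1,1,1,1]}';  python3 -c "
from bench import read_state as r;print(r()['wrist_torque'])"
```

```text
clock: 23.12
position: [524.3, 212.6, 98.5]
ee_rot: [0.805, -0.593, -0.0, 0.002]
contact_force: [-4.0, -5.0, 7.3]
gripper_width: 16.9
grasp_force: 60.5
[-1.28898382  0.85883303  0.11696683]
clock: 23.75
position: [524.1, 212.5, 98.5]
ee_rot: [0.764, -0.646, 0.0, 0.002]
contact_force: [-3.6, -4.9, 7.6]
gripper_width: 16.7
grasp_force: 60.8
[-1.2955741   0.94913123  0.69311827]
```

```bash
python3 -m creep '{"translation":[[0,0,0],[0,0,0]],"delta_rot":[[0,0,-2],[0,0,-2]],"hand":[1,1]}'|grep rot;  python3 -c "
from bench import read_state as r;print(r()['wrist_torque'])"; python3 -m creep '{"translation":[[0,0,0],[0,0,0],[0,0,0],[0,0,0],[0,0,0],[0,0,0],[0,0,0],[0,0,0]],"delta_rot":[[0,0,0],[0,0,0],[0,0,0],[0,0,0],[0,0,0],[0,0,0],[0,0,0],[0,0,0]],"hand":[8.5,8.5,8.5,8.5,8.5,8.5,8.5,8.5]}'; python3 -m creep '{"translation":[[0,0,1],[0,0,4],[0,0,8],[0,0,13],[0,0,18],[0,0,21],[0,0,21]],"delta_rot":[[0,0,0],[0,0,0],[0,0,0],[0,0,0],[0,0,0],[0,0,0],[0,0,0]],"hand":[8.5,8.5,8.5,8.5,8.5,8.5,8.5]}'
sed -i 's#^s=read#a,_=get_image("scene"); cv2.imwrite("pics/fs.png",a[:,:,::-1])\ns=read#' look.py; python3 look.py pics/w5.png
```

```text
ee_rot: [0.753, -0.658, 0.001, 0.002]
[-1.35201844  0.98436453  1.31729102]
clock: 25.0
position: [525.1, 214.0, 97.8]
ee_rot: [0.751, -0.66, -0.0, -0.0]
contact_force: [-0.3, 0.4, 0.0]
gripper_width: 84.8
grasp_force: 0.0
clock: 25.88
position: [526.1, 214.5, 311.9]
ee_rot: [0.751, -0.66, 0.001, -0.004]
contact_force: [0.2, 0.1, -0.0]
gripper_width: 85.1
grasp_force: 0.0
knob 1264 ((524.482177734375, 213.1428680419922), (18.362749099731445, 63.21215057373047), 79.85952758789062) [317.65506329 203.72626582] 122.34121373723721
red 2990 ((497.1599426269531, 55.73813247680664), 27.270532608032227) [375.17993311  26.35050167] 92.48226393046693
yel 2898 ((507.60797119140625, 111.78194427490234), 26.932981491088867) [353.51794341  89.77984817] 92.51806734441163
[524.66053763 213.89355158 307.94574646] [ 6.72722598e-01  2.40714390e-01 -7.13909617e-03 -5.78162301e-04
 -1.32269172e+00 -5.43350269e-01]
```

View pics/fs.png

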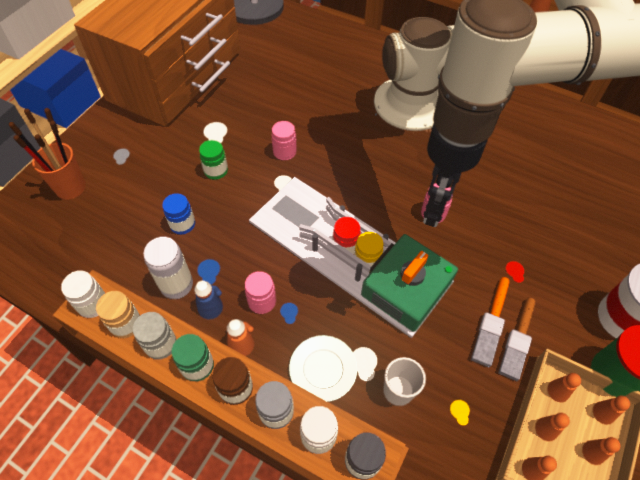

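View pics/w5.png

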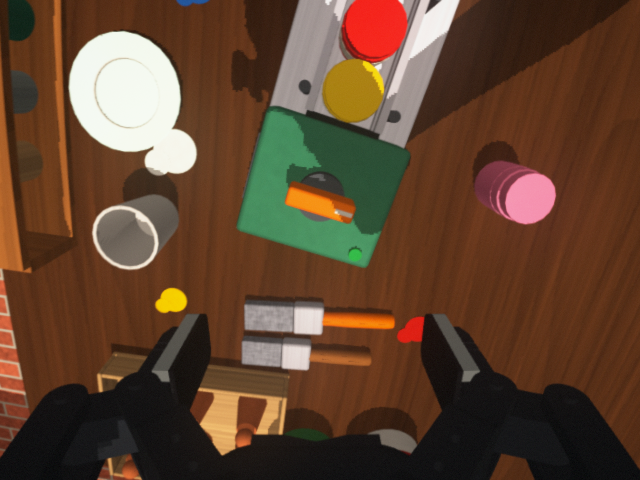

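In the final views the knob bar (317,203) is back at its rest angle. Red (375,26) touches yellow (354,90) at the stop, and the bystanders are unmoved.

```bash
python3 -c "
from bench import job_done;print(job_done())"
```

```text
the job is handed in; nothing more can be done
None
```

I've handed the job in at about 26 s on the clock: yellow is against the stop, red is against yellow, and the knob was twisted to its stop and has sprung back to rest.

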